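Set the purge valve on the laser table

ROBOT

A 6-joint arm with a two-finger parallel gripper is mounted at the origin on the work surface. World frame = base frame: x ahead of the robot, y to its left, z up, the work surface at z = 0. Lengths are in m, angles in rad, forces in N, time in s.
With the tool pointing down it reaches from about 0.275 to 0.875 m from the base axis. Payload 12.5 kg.
Tool frame: the origin (TCP) lies on the centre line of the jaws, within the pads' length; the fingertips stand r.finger_overhang ahead of it and the grasp point (between the pads) lies 3 mm ahead of it (r.finger_overhang is the distance from the TCP to the fingertips, in m); z points along the fingers, y is the direction in which the jaws open and shut (so a half turn about z gives the same grasp; the last joint's range is limited). The gripper opens to 85 mm and grips with 20 to 120 N. Pads are 22 mm wide; open, the fingers measure 114 mm over their backs; the gripper's body (76 mm by 85 mm) begins 54 mm behind the grasp point. The pads swing forward as they close: fully open they stand 13 mm farther back than shut.
Start: joints at [1.137, 0.351, 1.652, -0, 1.139, -0.085], TCP at [0.188, 0.517, 0.253] pointing down, gripper open.
Joint ranges: [-2.75, 2.75], [-0.79, 2.1], [0.01, 2.65], [-1.57, 4.71], [0.07, 3.14], [-2.87, 2.87]. Speed limits (rad/s): [2.22, 2.22, 2.79, 3.14, 3.14, 3.14].

INTERFACE

Orientations are given as a unit quaternion [x, y, z, w].
In Python, from cell import r, optics gives the robot as it stands. The module is installed in compiled form; this text tells all that it offers. Calls block until the motion is done:
- r.move_to(position, orientation): joint-space move of the TCP to a pose.
- r.move_linear(position, rot=None, vel=0.15): straight line of the TCP; rot=None keeps the orientation; vel is the mean speed in m/s.
- r.set_joints(angles): joint-space move.
- r.set_gripper(opening, squeeze=None): opening from 0.0 (shut) to 1.0 (fully open); squeeze is the grip in N (None keeps the last); returns when the fingers have stopped.
- r.sleep(seconds).
- r.inverse_kinematics(position, orientation): joint angles nearest the present ones, or None.
- optics.get_image(name): name is "side" or "top"; returns a dict with "pixels" (384x512x3 uint8, red, green, blue), "depth" (384x512 float32, m along the optical axis (not along the pixel's ray), 0 where there is no reading), "fx", "fy", "cx", "cy" (pixels), "camera_from_world" (4x4, takes a point from world to camera coordinates). Camera axes: x right, y down, z forward; pixel columns grow to the right and rows downward; lengths in m; the calibration is good to about 2 mm. A picture is of the moment at which its call begins.
A pose or a line that the arm cannot do raises r.PlanningError and nothing moves.
- r.hand_in(): hands the job in, once; it reports no verdict.
Readings, each from a call of its own:
- r.current_t(): time.
- r.current_q(): joint angles.
- r.current_qvel(): joint speeds.
- r.current_effort(): joint torques, N m.
- r.current_tool_pos(): TCP position.
- r.current_ee_rot(): TCP orientation.
- r.current_contact_force(): force on the tool from outside, world axes, zero at the start.
- r.current_torque(): the same for the moment, N m.
- r.current_opening(): opening from 0.0 (shut) to 1.0 (fully open).
Only numpy, scipy, OpenCV 4.12 (cv2) and the standard library are available. Lean on these libraries where they do the work, as an engineer would, in place of code of your own. Each camera call takes 0.05 s, during which the arm holds its last target.

TASK

On the optical table, shut the purge valve (the blue handwheel) by cranking it clockwise until it stops, then open it again exactly two full turns from the stop. Finish while still gripping its black crank handle: the program ends holding the handle there, without letting go. Leave the red valve's wheel as it is and do not knock over or shift the other things on the table.

Things in the scene. Friction and masses are not known exactly. Their poses are not given: they have to be found in the camera images.
- purge_wheel (a joint): Opening angle of the blue handwheel in radians: 0 at the closed stop, growing counter-clockwise (seen from above), counted through all turns (two turns open = 12.566). It starts between about a quarter of a turn and one turn open and could go to 22. Turning takes about 0.12 N m (some 2.5 N at the handle); it stays where it is left; the closed stop is hard.
- purge_hub (a point): Centre of the blue handwheel on its upright axis, 100 mm above the table. The wheel is a round rim, 124 mm outside diameter, lying level, with three spokes; its top is at 109 mm. It sits on a steel valve block on a black 150 x 70 mm foot fixed to the table. Place and yaw differ each time, and the blue and the red valve may swap sides.
- purge_handle: Crank handle of the blue wheel: an upright black cylinder, diameter 22 mm, 56 mm tall, standing on the rim 55 mm from the wheel's axis and turning freely on its own pin, so the gripper need not turn as it goes round. Origin at its centre, 139 mm above the table (111 to 167 mm); z is up. Nothing stands higher than 112 mm round it, so it can be gripped from above.
- vent_handle: The same crank handle on the red wheel of the other, identical valve, which is to be left alone. Origin at its centre.
- hex_driver: Bystander: a 170 mm screwdriver-like hex driver with red handle, lying on the table.
- optic_tin: Bystander: small round grey jar with black lid, 52 mm across, 40 mm tall; origin at its underside.
- meter_head: Bystander: black disc, 70 mm across, 22 mm high, with a brass ring on top; origin at its underside.
- lens_post: Bystander: lens on a black post, 147 mm tall, beyond the valves; origin at its underside.
- mirror_post: Bystander: blue mirror mount on a black post, 136 mm tall, beyond the valves; origin at its underside.
- lab_jack: Bystander: black lab jack, 90 x 90 x 60 mm, beyond the valves; origin at its underside.
Not all that is in view belongs to the job. What is shaped like the part that bears purge_wheel but orange is not meant.

How it is judged:
On the way:
1. the blue wheel has been turned clockwise to its closed stop (within 0.05 rad) (value of joint purge_wheel below 0.05 rad), for 0.1 s.
At the end, for the whole second after the job is handed in: After having been shut to the stop, the blue wheel stands two turns open (12.566 rad, within 0.2 rad) and at rest, and the gripper still holds its black handle between the fingers (contact over 3 N, grasp point within 12 mm of the handle's axis and 40 mm of its centre) (value of joint purge_wheel between 12.366 and 12.766 rad and velocity of joint purge_wheel between -0.05 and 0.05 rad/s and contact force between the fingers and purge_handle above 3 N and horizontal distance between the grasp point and purge_handle below 0.012 m and distance between the grasp point and purge_handle below 0.04 m); the arm keeps its last pose, push and grip.
It fails at once if the red valve's wheel is turned (its handle moves more than 15 mm) (distance of vent_handle from where it was at the start of the episode above 0.015 m).
It fails at once if a bystander is shifted by more than 30 mm or knocked over (distance of any of hex_driver, optic_tin, meter_head, lens_post, mirror_post, lab_jack from where it was at the start of the episode above 0.03 m or angle between any of lens_post, mirror_post, lab_jack, optic_tin, meter_head's own z axis and vertical above 0.6 rad).
It also fails if it takes over 72 s, if anything falls off the work surface, if the arm or the gripper's body presses on something with over 40 N, if the wrist force passes 120 N, or if a joint passes its speed limit or range.

## Working session

There is one attempt and no reset: what is moved stays moved. The work goes in short steps, each a Python script; the robot and the scene stay as the last script left them, time stands still between calls to the robot, and variables do not carry over. Pictures are saved under pics/ and viewed, and the job is handed in when it is done.

```bash
mkdir -p pics; python3 - <<'E'
from cell import r, optics
import cv2,numpy as np
for n in("top","side"):
    d=optics.get_image(n); cv2.imwrite(f"pics/{n}0.png",d["pixels"][:,:,::-1]); print(n,d["fx"],d["cx"],d["cy"],np.round(d["camera_from_world"],3).tolist())
print(r.current_t(),r.finger_overhang,r.current_ee_rot(),r.current_tool_pos())
E
```

```text
top 458.8448152964751 256.33986685026014 193.62497822570347 [[-0.022, -1.0, -0.022, 0.092], [-0.997, 0.023, -0.071, 0.578], [0.071, 0.021, -0.997, 1.344], [0.0, 0.0, 0.0, 1.0]]
side 487.8571045525408 259.17972227983574 182.16732793774565 [[0.952, -0.307, 0.004, -0.508], [-0.158, -0.502, -0.85, 0.209], [0.264, 0.809, -0.526, 1.033], [0.0, 0.0, 0.0, 1.0]]
0.1 0.022 [ 1.73517700e-01  9.84830610e-01 -5.11025558e-04 -1.31080358e-04] [0.18782521 0.5166423  0.25281589]
```

View pics/top0.png

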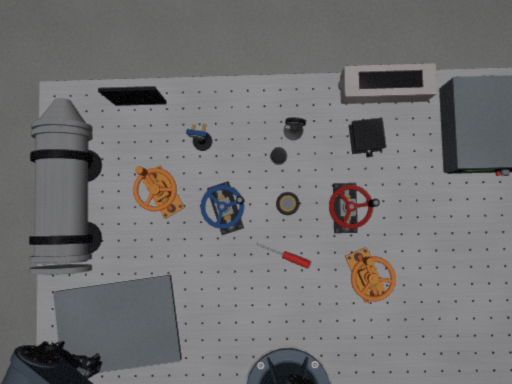

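View pics/side0.png

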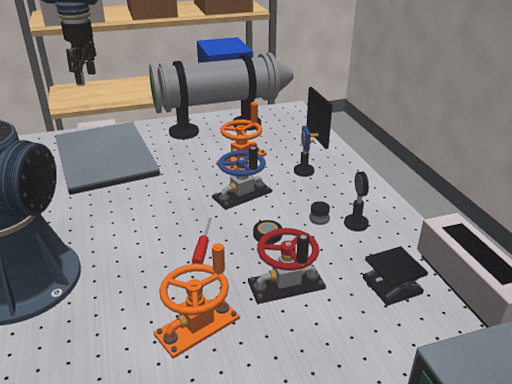

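The top view shows the blue wheel at about (222,207) with its handle near (239,200). The red wheel is at (351,207), and an orange decoy sits at (155,188).

```bash
cat > h.py <<'E'
from cell import r, optics
import cv2,numpy as np
def ray(d,uv,z):
    T=np.array(d["camera_from_world"]);R=T[:3,:3];c=-R.T@T[:3,3]
    uv=np.atleast_2d(uv).astype(float)
    p=np.c_[(uv[:,0]-d["cx"])/d["fx"],(uv[:,1]-d["cy"])/d["fy"],np.ones(len(uv))]@R
    return (c+p*((z-c[2])/p[:,2])[:,None])
def bluehull(d,win,z):
    hsv=cv2.cvtColor(d["pixels"],cv2.COLOR_RGB2HSV)
    m=cv2.inRange(hsv,(105,120,40),(125,255,255)); w=np.zeros_like(m); x0,y0,x1,y1=win; w[y0:y1,x0:x1]=255; m&=w
    v,u=np.nonzero(m); P=ray(d,np.c_[u,v],z)[:,:2].astype(np.float32)
    return cv2.minEnclosingCircle(P),m
def pts(d,win):
    x0,y0,x1,y1=win
    v,u=np.mgrid[y0:y1,x0:x1]; v=v.ravel();u=u.ravel();z=d["depth"][v,u];k=z>0;u,v,z=u[k],v[k],z[k]
    T=np.array(d["camera_from_world"])
    C=np.c_[(u-d["cx"])/d["fx"]*z,(v-d["cy"])/d["fy"]*z,z]
    return (C-T[:3,3])@T[:3,:3],d["pixels"][v,u],np.c_[u,v]
E
python3 - <<'E'
from h import *
for n,w in(("top",(190,175,255,240)),("side",(205,140,275,215))):
    d=optics.get_image(n); c,m=bluehull(d,w,0.104); print(n,c,(m>0).sum())
    P,col,uv=pts(d,w)
    k=(P[:,2]>.125)&(P[:,2]<.18)&(col.max(1)<70)
    Q=P[k]; print("handle pts",k.sum(),Q.mean(0),Q.min(0),Q.max(0),np.median(Q,0))
    k=(P[:,2]>.16)&(P[:,2]<.18); Q=P[k]; print("top face",k.sum(),Q.mean(0) if k.any() else 0, uv[k].mean(0) if k.any() else 0)
    x0,y0,x1,y1=w; cv2.imwrite(f"pics/{n}z.png",cv2.resize(d["pixels"][y0:y1,x0:x1,::-1],None,fx=7,fy=7,interpolation=0))
E
```

```text
top ((0.5413423776626587, 0.17325997352600098), 0.06135348603129387) 653
handle pts 31 [0.55369579 0.12014073 0.16373815] [0.5459435  0.11157472 0.13952613] [0.5649773  0.13047016 0.1699339 ] [0.5514914  0.11973781 0.16481273]
top face 51 [0.55518782 0.12106702 0.1657804 ] [239.47058824 199.56862745]
side ((0.5391390323638916, 0.17154136300086975), 0.06438285857439041) 482
handle pts 139 [0.55273661 0.11249094 0.14850459] [0.54411942 0.10489518 0.125208  ] [0.56544555 0.12276307 0.17049949] [0.55200939 0.11167465 0.14896104]
top face 51 [0.55475193 0.11491749 0.16611005] [253.21568627 150.        ]
```

View pics/topz.png

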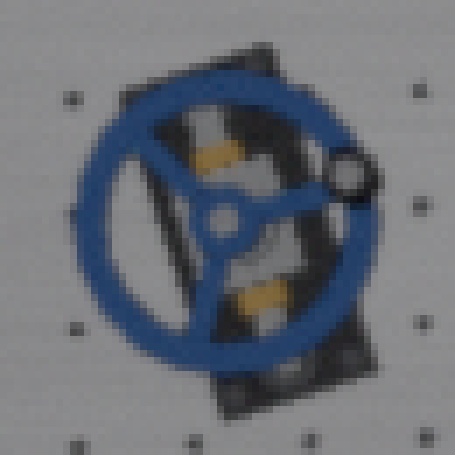

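View pics/sidez.png

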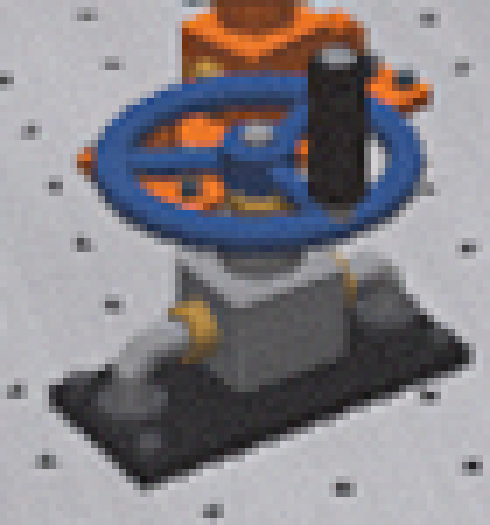

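The hub is near (0.540, 0.172) and the handle near (0.554, 0.118), 56 mm apart, which fits the 55 mm given. Next I'll check IK round the circle and approach.

```bash
cat >> h.py <<'E'
from scipy.spatial.transform import Rotation as Ro
H0=np.array([.5402,.1725])
def quat(a): # jaw (tool y) along angle a, tool z down
    y=np.array([np.cos(a),np.sin(a),0]);z=np.array([0,0,-1.]);x=np.cross(y,z)
    return Ro.from_matrix(np.c_[x,y,z]).as_quat()
E
python3 - <<'E'
from h import *
print("cur",Ro.from_quat(r.current_ee_rot()).as_matrix().round(2).tolist())
best=None
for deg in range(0,360,15):
    Q=[r.inverse_kinematics([H0[0]+.055*np.cos(t),H0[1]+.055*np.sin(t),.153],quat(np.radians(deg))) for t in np.arange(0,6.28,.785)]
    if any(q is None for q in Q): print(deg,"none",sum(q is None for q in Q));continue
    Q=np.array(Q); print(deg,Q[:,5].min().round(2),Q[:,5].max().round(2),np.ptp(Q,axis=0).round(2), Q[0].round(2))
E
```

```text
cur [[-0.94, 0.34, -0.0], [0.34, 0.94, -0.0], [0.0, -0.0, -1.0]]
0 0.13 0.32 [0.19 0.17 0.28 0.   0.12 0.19] [ 0.21  0.59  1.55 -0.    1.01  0.21]
15 -0.13 0.06 [0.19 0.17 0.28 0.   0.12 0.19] [ 0.21  0.59  1.55 -0.    1.01 -0.05]
30 -0.39 -0.2 [0.19 0.17 0.28 0.   0.12 0.19] [ 0.21  0.59  1.55 -0.    1.01 -0.32]
45 -0.66 -0.47 [0.19 0.17 0.28 0.   0.12 0.19] [ 0.21  0.59  1.55 -0.    1.01 -0.58]
60 -0.92 -0.73 [0.19 0.17 0.28 0.   0.12 0.19] [ 0.21  0.59  1.55 -0.    1.01 -0.84]
75 -1.18 -0.99 [0.19 0.17 0.28 0.   0.12 0.19] [ 0.21  0.59  1.55 -0.    1.01 -1.1 ]
90 -1.44 -1.25 [0.19 0.17 0.28 0.   0.12 0.19] [ 0.21  0.59  1.55 -0.    1.01 -1.36]
105 -1.7 -1.51 [0.19 0.17 0.28 0.   0.12 0.19] [ 0.21  0.59  1.55 -0.    1.01 -1.63]
120 -1.96 -1.78 [0.19 0.17 0.28 0.   0.12 0.19] [ 0.21  0.59  1.55 -0.    1.01 -1.89]
135 -2.23 -2.04 [0.19 0.17 0.28 0.   0.12 0.19] [ 0.21  0.59  1.55 -0.    1.01 -2.15]
150 -2.49 -2.3 [0.19 0.17 0.28 0.   0.12 0.19] [ 0.21  0.59  1.55 -0.    1.01 -2.41]
165 -2.75 -2.56 [0.19 0.17 0.28 0.   0.12 0.19] [ 0.21  0.59  1.55 -0.    1.01 -2.67]
180 none 5
195 none 8
210 none 4
225 2.49 2.68 [0.19 0.17 0.28 0.   0.12 0.19] [ 0.21  0.59  1.55 -0.    1.01  2.56]
240 2.22 2.41 [0.19 0.17 0.28 0.   0.12 0.19] [ 0.21  0.59  1.55 -0.    1.01  2.3 ]
255 1.96 2.15 [0.19 0.17 0.28 0.   0.12 0.19] [ 0.21  0.59  1.55 -0.    1.01  2.04]
270 1.7 1.89 [0.19 0.17 0.28 0.   0.12 0.19] [ 0.21  0.59  1.55 -0.    1.01  1.78]
285 1.44 1.63 [0.19 0.17 0.28 0.   0.12 0.19] [ 0.21  0.59  1.55 -0.    1.01  1.52]
300 1.18 1.37 [0.19 0.17 0.28 0.   0.12 0.19] [ 0.21  0.59  1.55 -0.    1.01  1.25]
315 0.92 1.1 [0.19 0.17 0.28 0.   0.12 0.19] [ 0.21  0.59  1.55 -0.    1.01  0.99]
330 0.65 0.84 [0.19 0.17 0.28 0.   0.12 0.19] [ 0.21  0.59  1.55 -0.    1.01  0.73]
345 0.39 0.58 [0.19 0.17 0.28 0.   0.12 0.19] [ 0.21  0.59  1.55 -0.    1.01  0.47]
```

```bash
python3 - <<'E'
from h import *
q=quat(np.radians(14)); p=[.554,.118]
r.move_to(p+[.26],q); r.move_linear(p+[.153],vel=.12)
print(r.current_t(),r.current_contact_force(),r.current_tool_pos())
r.set_gripper(0.0,40)
print(r.current_t(),r.current_opening(),r.current_contact_force(),r.current_torque(),r.current_tool_pos())
for n,w in(("top",(180,165,270,240)),("side",(190,100,290,215))):
    d=optics.get_image(n); x0,y0,x1,y1=w; cv2.imwrite(f"pics/{n}g.png",cv2.resize(d["pixels"][y0:y1,x0:x1,::-1],None,fx=5,fy=5,interpolation=0))
E
```

```text
3.2 [0.59937138 0.09999446 0.22304967] [0.55441077 0.11811247 0.15372442]
3.8 0.2445520920757912 [0.30928269 0.07982215 3.30972086] [ 0.01496971  0.04581628 -0.02641834] [0.55422988 0.11802145 0.15333349]
```

View pics/sideg.png

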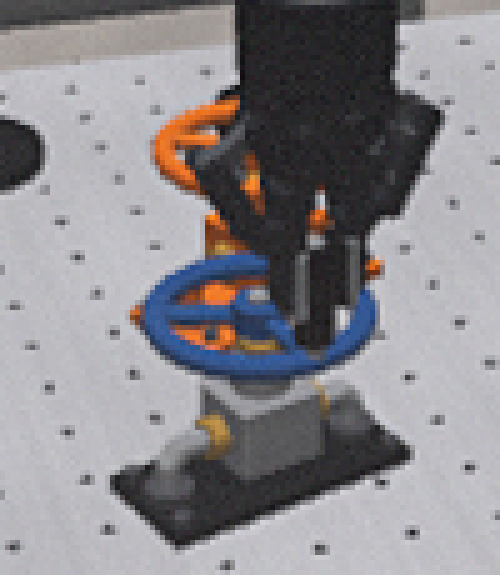

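The side view shows both pads on the black handle around (320,300) in the crop, and the opening of 0.245 (about 21 mm) matches its 22 mm diameter. I'll crank 60° clockwise and watch the forces.

```bash
cat >> h.py <<'E'
import json
def crank(a0,da,n,hub,R,vel=.08,flim=12,z=.1533,log=None):
    """returns last commanded angle, hit"""
    for i in range(1,n+1):
        a=a0+da*i
        r.move_linear([hub[0]+R*np.cos(a),hub[1]+R*np.sin(a),z],vel=vel)
        f=np.array(r.current_contact_force()); p=np.array(r.current_tool_pos())
        ft=f[0]*-np.sin(a)+f[1]*np.cos(a); fr=f[0]*np.cos(a)+f[1]*np.sin(a)
        rec=[r.current_t(),a,*p,fr,ft,f[2]]
        open("log.txt","a").write(json.dumps([float(x) for x in rec])+"\n")
        print("%.2f a=%.3f tcp=%.4f %.4f fr=%.1f ft=%.1f fz=%.1f act=%.3f"%(rec[0],a,p[0],p[1],fr,ft,f[2],np.arctan2(p[1]-hub[1],p[0]-hub[0])))
        if abs(ft)>flim or abs(fr)>45: return a,True
    return a,False
E
python3 - <<'E'
from h import *
p=np.array(r.current_tool_pos())[:2]-H0; a0=np.arctan2(p[1],p[0]); print(a0,np.hypot(*p))
crank(a0,-np.radians(12),5,H0,.0555)
E
```

```text
-1.3191045347967778 0.056240571459176956
4.19 a=-1.529 tcp=0.5421 0.1166 fr=5.0 ft=-2.4 fz=4.0 act=-1.536
4.48 a=-1.738 tcp=0.5307 0.1177 fr=4.6 ft=-2.4 fz=4.4 act=-1.743
4.78 a=-1.947 tcp=0.5196 0.1211 fr=2.8 ft=-2.6 fz=5.3 act=-1.952
5.07 a=-2.157 tcp=0.5095 0.1267 fr=-0.1 ft=-1.1 fz=3.6 act=-2.161
5.36 a=-2.366 tcp=0.5008 0.1342 fr=-4.3 ft=-2.3 fz=0.7 act=-2.370
```

Radial forces are small and ft of about 2.4 N matches the stated drag, so the wheel is following. I'll go on to the stop.

```bash
python3 - <<'E'
from h import *
crank(-2.366,-np.radians(8),36,H0,.0555,vel=.07,flim=9)
print(r.current_opening(),r.current_tool_pos())
d=optics.get_image("side"); w=(190,100,290,215);x0,y0,x1,y1=w; cv2.imwrite("pics/sides.png",cv2.resize(d["pixels"][y0:y1,x0:x1,::-1],None,fx=5,fy=5,interpolation=0))
E
```

```text
5.62 a=-2.506 tcp=0.4961 0.1401 fr=-6.4 ft=-1.7 fz=-1.4 act=-2.508
5.88 a=-2.645 tcp=0.4922 0.1466 fr=-6.8 ft=-1.6 fz=-1.7 act=-2.647
6.13 a=-2.785 tcp=0.4892 0.1536 fr=-8.7 ft=-2.1 fz=-2.6 act=-2.787
6.39 a=-2.925 tcp=0.4872 0.1610 fr=-8.7 ft=-2.5 fz=-3.2 act=-2.927
6.65 a=-3.064 tcp=0.4863 0.1685 fr=-9.1 ft=-2.3 fz=-4.4 act=-3.067
6.91 a=-3.204 tcp=0.4864 0.1761 fr=-9.7 ft=-2.1 fz=-5.0 act=3.075
7.17 a=-3.343 tcp=0.4875 0.1836 fr=-10.3 ft=-2.1 fz=-3.6 act=2.934
7.42 a=-3.483 tcp=0.4897 0.1909 fr=-10.6 ft=-2.6 fz=-4.6 act=2.793
7.68 a=-3.623 tcp=0.4928 0.1978 fr=-10.9 ft=-1.7 fz=-4.3 act=2.652
7.94 a=-3.762 tcp=0.4968 0.2041 fr=-10.5 ft=-2.8 fz=-2.2 act=2.511
8.20 a=-3.902 tcp=0.5016 0.2099 fr=-11.2 ft=-2.0 fz=-1.8 act=2.371
8.46 a=-4.042 tcp=0.5072 0.2149 fr=-11.2 ft=-2.9 fz=-1.5 act=2.232
8.72 a=-4.181 tcp=0.5134 0.2192 fr=-10.7 ft=-2.0 fz=-0.0 act=2.092
8.97 a=-4.321 tcp=0.5201 0.2225 fr=-10.0 ft=-1.9 fz=1.7 act=1.952
9.23 a=-4.460 tcp=0.5273 0.2249 fr=-10.0 ft=-2.6 fz=2.1 act=1.812
9.49 a=-4.600 tcp=0.5347 0.2263 fr=-7.2 ft=-2.2 fz=3.2 act=1.673
9.75 a=-4.740 tcp=0.5423 0.2267 fr=-8.6 ft=-1.7 fz=4.7 act=1.533
10.01 a=-4.879 tcp=0.5498 0.2260 fr=-6.4 ft=-1.6 fz=3.9 act=1.393
10.27 a=-5.019 tcp=0.5573 0.2243 fr=-5.0 ft=-2.0 fz=4.4 act=1.252
10.53 a=-5.159 tcp=0.5643 0.2216 fr=-4.4 ft=-2.1 fz=4.0 act=1.115
10.78 a=-5.298 tcp=0.5709 0.2180 fr=-5.4 ft=-2.5 fz=4.9 act=0.977
11.04 a=-5.438 tcp=0.5770 0.2135 fr=-4.0 ft=-1.7 fz=5.2 act=0.840
11.30 a=-5.577 tcp=0.5824 0.2082 fr=-2.9 ft=-2.8 fz=4.8 act=0.703
11.56 a=-5.717 tcp=0.5871 0.2021 fr=-1.0 ft=-3.2 fz=4.1 act=0.563
11.82 a=-5.857 tcp=0.5910 0.1951 fr=-0.2 ft=-3.2 fz=4.5 act=0.419
12.07 a=-5.996 tcp=0.5938 0.1878 fr=3.0 ft=-2.3 fz=2.6 act=0.279
12.33 a=-6.136 tcp=0.5945 0.1851 fr=2.7 ft=28.9 fz=0.9 act=0.228
0.24694456851203145 [0.5944585  0.18507102 0.15335319]
```

View pics/sides.png

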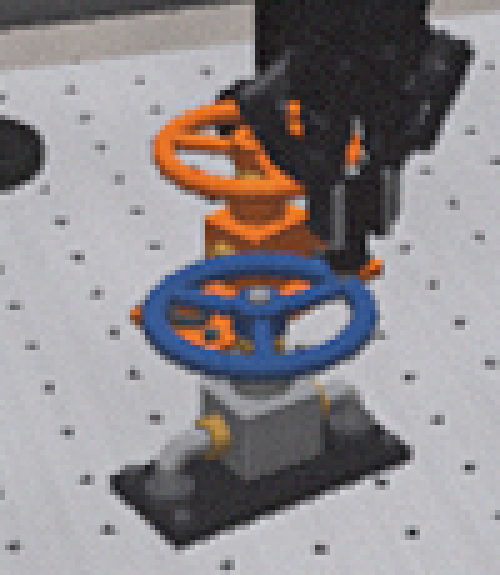

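Hard stop found: ft jumped to +29 N and the TCP stalled at hub angle 0.228 rad, 4.74 rad (0.75 turn) clockwise of the start, inside the stated range. The image shows the pads still on the handle near (360,240) in the crop. Now two full turns counter-clockwise, returning to this same TCP point.

```bash
python3 - <<'E'
from h import *
r.sleep(.2)
p=np.array(r.current_tool_pos())[:2]; a0=float(np.arctan2(*(p-H0)[::-1])); print("stop",p,a0,r.current_contact_force())
json.dump([*p,a0],open("stop.json","w"))
print(crank(a0,4*np.pi/90,90,H0,.0556,vel=.07,flim=12))
print(r.current_opening(),r.current_tool_pos(),r.current_t())
E
```

```text
stop [0.59444245 0.18504899] 0.2273501057719025 [-2.10076232 28.40985587  0.55579172]
12.91 a=0.367 tcp=0.5916 0.1930 fr=-0.2 ft=2.2 fz=5.3 act=0.380
13.17 a=0.507 tcp=0.5881 0.1996 fr=-2.8 ft=1.9 fz=6.2 act=0.515
13.43 a=0.646 tcp=0.5835 0.2058 fr=-6.8 ft=2.1 fz=7.8 act=0.655
13.68 a=0.786 tcp=0.5782 0.2112 fr=-8.4 ft=1.6 fz=9.2 act=0.795
13.94 a=0.925 tcp=0.5722 0.2158 fr=-11.3 ft=1.3 fz=10.6 act=0.934
14.20 a=1.065 tcp=0.5657 0.2196 fr=-13.8 ft=1.6 fz=10.2 act=1.074
14.46 a=1.205 tcp=0.5588 0.2224 fr=-15.4 ft=0.6 fz=11.3 act=1.214
14.72 a=1.344 tcp=0.5516 0.2242 fr=-18.3 ft=1.8 fz=11.2 act=1.354
14.97 a=1.484 tcp=0.5443 0.2250 fr=-20.5 ft=2.0 fz=9.0 act=1.493
15.23 a=1.624 tcp=0.5370 0.2249 fr=-21.5 ft=1.9 fz=8.5 act=1.633
15.49 a=1.763 tcp=0.5297 0.2238 fr=-23.7 ft=2.6 fz=6.9 act=1.772
15.75 a=1.903 tcp=0.5227 0.2218 fr=-24.2 ft=2.0 fz=4.9 act=1.911
16.01 a=2.042 tcp=0.5161 0.2189 fr=-24.2 ft=1.6 fz=2.6 act=2.050
16.27 a=2.182 tcp=0.5099 0.2151 fr=-24.8 ft=2.5 fz=0.3 act=2.189
16.52 a=2.322 tcp=0.5043 0.2105 fr=-24.3 ft=2.5 fz=-2.4 act=2.328
16.78 a=2.461 tcp=0.4992 0.2052 fr=-23
[... 4272 characters left out ...]
=-1.8 act=-1.019
33.83 a=11.677 tcp=0.5771 0.1279 fr=17.1 ft=2.0 fz=-2.6 act=-0.880
34.09 a=11.816 tcp=0.5829 0.1336 fr=16.1 ft=3.3 fz=-3.9 act=-0.740
34.35 a=11.956 tcp=0.5877 0.1399 fr=14.5 ft=2.4 fz=-3.5 act=-0.601
34.61 a=12.096 tcp=0.5916 0.1470 fr=12.5 ft=2.8 fz=-3.0 act=-0.460
34.87 a=12.235 tcp=0.5944 0.1545 fr=11.3 ft=2.6 fz=-3.4 act=-0.320
35.12 a=12.375 tcp=0.5961 0.1623 fr=9.6 ft=2.8 fz=-3.2 act=-0.180
35.38 a=12.514 tcp=0.5967 0.1703 fr=7.5 ft=3.3 fz=-0.5 act=-0.040
35.64 a=12.654 tcp=0.5960 0.1781 fr=5.6 ft=2.7 fz=-0.3 act=0.099
35.90 a=12.794 tcp=0.5944 0.1856 fr=4.7 ft=2.9 fz=1.8 act=0.237
(12.793720720131075, False)
0.24511941803973752 [0.59437201 0.18556668 0.15332785] 35.9
```

Two turns are done, with the TCP back within 0.5 mm of the stop point. Last check before handing in.

```bash
python3 - <<'E'
from h import *
r.sleep(.5)
print(r.current_tool_pos(),r.current_contact_force(),r.current_opening(),np.abs(r.current_qvel()).max(),r.current_t())
d=optics.get_image("side");cv2.imwrite("pics/sidef.png",d["pixels"][:,:,::-1])
w=(190,100,290,215);x0,y0,x1,y1=w; a=cv2.imread("pics/sides.png"); b=cv2.resize(d["pixels"][y0:y1,x0:x1,::-1],None,fx=5,fy=5,interpolation=0)
cv2.imwrite("pics/cmp.png",cv2.resize(np.hstack([a,b]),(800,460)))
print("mean diff stop vs end",np.abs(a.astype(int)-b).mean())
d=optics.get_image("top");cv2.imwrite("pics/topf.png",d["pixels"][:,:,::-1])
E
```

```text
[0.59452547 0.18504775 0.15333601] [3.51533356 5.31399173 1.34850111] 0.2424272287907345 0.0016975811864119953 36.4
mean diff stop vs end 2.9702028985507245
```

View pics/cmp.png

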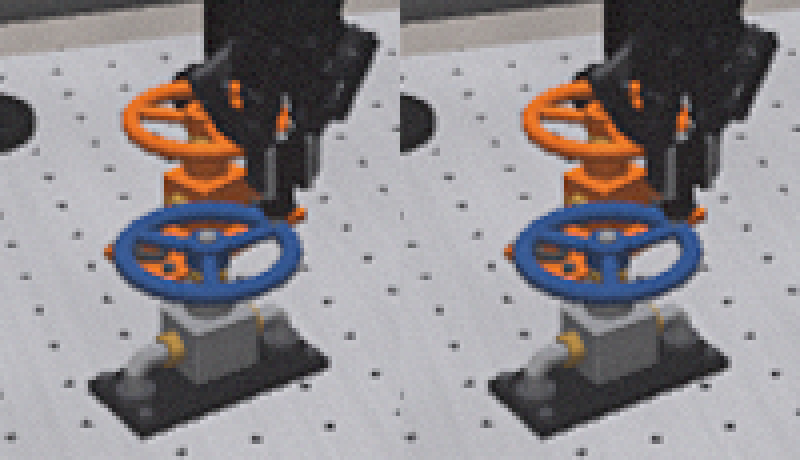

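View pics/sidef.png

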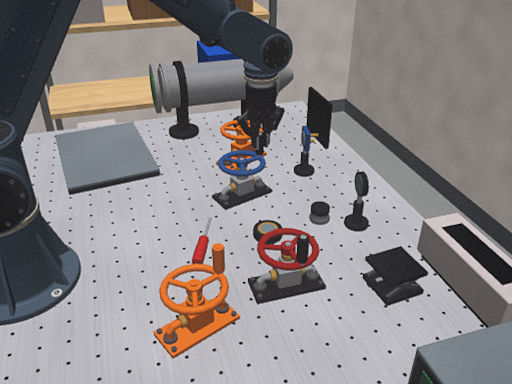

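The stop view (left) and the end view (right) show the same spoke pattern, with the spoke junction at (207,237) and (607,237), so the wheel is at the same phase. In the full view the red wheel (handle at (303,248)) and the bystanders are where they were.

```bash
python3 -c "
from cell import r
r.hand_in(); print(r.current_t())"
```

```text
the job is handed in; nothing more can be done
the job is handed in; nothing more can be done
```

I shut the blue valve to its hard stop, opened it exactly two turns, and handed the job in at about 36 s with the gripper still holding the black handle. `hand_in` gives no verdict, so success rests on the checks below.

- **Closed stop:** I cranked clockwise 4.74 rad (0.75 turn). The force along the turning direction then jumped from about 2.5 N to 29 N and the arm stalled.
- **Two turns open:** I cranked counter-clockwise by 4π and returned to within 0.1 mm of the stop position. The side view shows the same spoke position at the stop and at the end, and the arm was at rest.
- **Grip:** the gripper opening stayed at 0.242 (about 21 mm), which fits the 22 mm handle, at the 40 N grip I set.
- **Other things on the table:** in the side view the red wheel and the bystanders look unmoved.

**What disagreed:** the sideways force on the handle reached about 27 N on the way back, against about 11 N while closing. The handle probably slipped a few millimetres in the pads at the stop. That is worth at most about 0.06 rad, within the 0.2 rad allowed.

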